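# Clip the two stray spanners back into the spanner rack

### The arm

A 6-joint arm with a two-finger parallel gripper is mounted at the origin on a cart in front of the work surface, level with it; the furniture and walls round the work are solid. World frame = base frame: x ahead of the robot, y to its left, z up, the work surface at z = 0. Lengths are in m, angles in rad, forces in N, time in s.
With the tool pointing down it reaches from about 0.425 to 0.95 m from the base axis. Payload 3.5 kg.
Tool frame: the origin (TCP) lies at the very end of the fingers, on their centre line; the grasp point (between the pads) lies 19 mm behind it (ctrl.grip_point_offset is the distance from the TCP to the grasp point, in m); z points along the fingers, y is the line along which they close (so a half turn about z gives the same grasp; the last joint's range is limited). The gripper opens to 85 mm and grips with 20 to 120 N. Pads are 22 mm wide; open, the fingers measure 114 mm over their backs; the gripper's body (76 mm by 85 mm) begins 54 mm behind the grasp point. The pads swing forward as they close: fully open they stand 13 mm farther back than shut.
Start: joints at [-1.329, 0.286, 1.577, -0, 1.279, -0.15], TCP at [0.258, -0.624, 0.231] pointing down, gripper open.
Joint ranges: [-2.77, 2.77], [-0.9, 2.22], [0.21, 2.48], [-1.53, 4.67], [0.24, 2.81], [-2.84, 2.84]. Speed limits (rad/s): [2.79, 2.79, 3.14, 3.14, 3.14, 3.14].

### API

Orientations are given as a unit quaternion [x, y, z, w].
In Python, from plant import ctrl gives the robot as it stands. The module is installed in compiled form; this text tells all that it offers.
- The arm moves only by the shell command python3 -m pendant 'ROWS' [OPENING] [FORCE]. ROWS is JSON, a list of rows, each an object of numbers: "dx", "dy", "dz": the shift along the tool's x, y, z in cm; "twist": the turn about the tool's z in degrees. A call has 1 to 10 rows; each row is the pose to reach, as a shift and turn from the pose commanded when the call began, along the tool's axes at that moment; what a row does not reach only later rows make up. A row lasts 1/8 s, in which the tool goes at most 62.5 mm and 10.7 degrees, less where a joint would pass 70% of its speed; a pose out of reach is approached as far as the arm can. A call with a gripper value outside its range is refused whole. OPENING is the opening in per cent of the stroke, from 0 (shut) to 100 (fully open), set as the call begins (- or left out, the last holds). The fingers move at their own pace and stop on an object; FORCE is the grip in N (left out, the last holds). Time passes only in rows, so rows that repeat a pose let the fingers close. It gives the time, the measured TCP pose, the force, the opening and the grip force at its end, in the units of the state.
- ctrl.get_state(): the state, without advancing time (a new reading comes with each control period).
- ctrl.read_camera(name): name is "scene" or "side" or "wrist"; returns a dict with "img" (384x512x3 uint8, red, green, blue), "depth" (384x512 float32, m along the optical axis (not along the pixel's ray), 0 where there is no reading), "camera_matrix" (3x3 intrinsics, pixels), "distortion" ([k1, k2, p1, p2, k3] as OpenCV has them; the pictures are not rectified), "xyz" and "rotation" of the camera in the world; the wrist camera has in their place "tool_from_camera" (4x4, takes a point from camera to tool coordinates, whose origin is the TCP and whose axes are the flange's). Camera axes: x right, y up, looking along -z (the intrinsics and any distortion apply to the point x, -y, -z); pixel columns grow to the right and rows downward; lengths in m; the calibration is good to about 2 mm. A picture is of the moment at which its call begins: read the wrist's pose just before it.
- ctrl.sign_off(): hands the job in; it is judged then, once.
The state is a dict: "time": time; "qpos": joint angles; "dq": joint speeds; "joint_efforts": joint torques, N m; "eef_pos": TCP position; "tcp_rot": TCP orientation; "contact_force": force on the tool from outside, world axes, zero at the start; "wrist_torque": the same for the moment, N m; "opening": opening from 0.0 (shut) to 1.0 (fully open); "finger_force": force on a finger pad.
Only numpy, scipy, OpenCV 4.12 (cv2) and the standard library are available. Lean on these libraries where they do the work, as an engineer would, in place of code of your own. Each camera call takes 0.05 s, during which the arm holds its last target. There are 200 camera calls.

### The job

Two combination spanners have been left lying out of the spanner rack. Put each one back in its own empty place (the rack runs from the longest spanner at the left to the shortest at the right, seen from the robot), turned the same way round as the two already there so that its ring end lies in the ring pocket, and press it down (do not drop it) into its spring clips until it has snapped fully home on both rails. Leave the other tools where they are.

Things in the scene. Friction and masses are not known exactly. Their poses are not given: they have to be found in the camera images.
- rack: Low black spanner rack, 240 x 214 x 36 mm, fixed to the bench. Origin: centre of its underside; x along the spanners to their ring ends (away from the robot), y left, z up. Four slots along x, at y = 75, 25, -25, -75 mm, for spanners 207, 187, 162, 143 mm long; second and fourth are filled. Two rails along y at x = -34 and 34 mm, 14 mm wide, tops at z = 28 mm; base plate between them at z = 8 mm.
- slot_3 (a point): Empty place of the 207 mm spanner (leftmost slot): the point on the level of the rail tops, midway between the rails, where that spanner's origin must come. Axes as the rack's.
- slot_1 (a point): Empty place of the 162 mm spanner (third slot from the left): the same for that spanner. Axes as the rack's.
- clip_3 (a point): On the far rail's top (x = 34 mm in the rack), middle of the 207 mm spanner's clip; the near rail (x = -34 mm) has the same. Orange sprung leaves beside the shank: flared mouth 9 mm wider than the shank at 19 mm above the rail top, narrowing to beads 9 mm above it that stand 1.5 mm over each shank edge. The spanner goes straight down between them.
- clip_1 (a point): The same for the 162 mm spanner's clip, on the far rail's top. To press a spanner past the beads of its two clips takes 8 to 15 N in all; they then snap over its top, and it lies on both rail tops.
- pocket_3 (a point): Ring pocket of the 207 mm spanner, where its ring centre must come, at rail top level. Pocket 36 mm wide, in a black head block (x = 50 to 117 mm in the rack) whose ribs stand 8 mm above the rail tops; closed 8 mm behind the ring. The open jaw is too wide for it.
- pocket_1 (a point): Ring pocket of the 162 mm spanner: as the other, but 26 mm wide.
- spanner_3: Loose steel combination spanner, 207 mm long, the longest, about 0.14 kg, lying flat on the bench. Origin: middle of its length, on the underside; its y axis runs along it towards the ring end, z up. Shank 6 mm thick, 16 mm wide at the jaw side, 14 mm at the ring side, straight from y = -58 to +64 mm. Ring end 30 mm wide and 8 mm thick; open jaw 40 mm wide and 6 mm thick.
- spanner_3_ring (a point): On the underside of spanner_3, at the centre of its ring: y = +88 mm in its frame.
- spanner_3_jaw (a point): On the underside of spanner_3, in its open jaw: y = -88 mm in its frame.
- spanner_1: Loose bright-steel combination spanner, 162 mm long, about 0.10 kg, lying flat on the bench. Origin and axes as spanner_3. Shank 6 mm thick, 12 mm wide at the jaw side tapering to 10 mm at the ring side, straight from y = -48 to +52 mm. Ring end 22 mm wide and 8 mm thick; open jaw 29 mm wide and 6 mm thick.
- spanner_1_ring (a point): On the underside of spanner_1, at the centre of its ring: y = +70 mm in its frame.
- spanner_1_jaw (a point): On the underside of spanner_1, in its open jaw: y = -70 mm in its frame.
- spanner_0: Combination spanner, 187 mm long, already clipped in the second slot, ring end in its pocket. Origin and axes as spanner_3. To be left alone.
- spanner_2: Combination spanner, 143 mm long, already clipped in the fourth slot, ring end in its pocket. Origin and axes as spanner_3. To be left alone.
- ratchet: Ratchet handle, 216 mm long, black grip, lying at the right of the bench; a bystander. Origin: centre of its underside.
- hammer: Hammer with a wooden handle, 260 mm long, lying at the right edge of the bench; a bystander. Origin: centre of its underside.
- screwdriver_a: Red screwdriver, 220 mm long, lying along the front edge of the bench; a bystander. Origin: centre of its underside.
There are look-alikes about, which are no part of the job. Leave any purple look-alike of the spanner_1 alone.

How it is judged:
By the outcome, as a careful person would: the job done as asked, in the order asked, and still so for the second after the job is handed in, with the robot touching nothing.
It also fails if it takes over 54 s, if anything falls off the work surface, if the arm or the gripper's body presses on something with over 40 N, if the wrist force passes 120 N, or if a joint passes its speed limit or range.

## Working session

There is one attempt and no reset: what is moved stays moved. The work goes in short steps, Python scripts to look and compute and a shell command to move; the robot and the scene stay as the last step left them, time stands still between calls to the robot, and variables do not carry over. Pictures are saved under pics/ and viewed, at most 10 in all, crops included, and the job is handed in when it is done.

```bash
mkdir -p pics
cat > h.py <<'E'
import numpy as np, cv2
from plant import ctrl
from scipy.spatial.transform import Rotation as R
def cam(name):
    s=ctrl.get_state(); c=ctrl.read_camera(name)
    if name=="wrist":
        T=np.eye(4); T[:3,:3]=R.from_quat(s["tcp_rot"]).as_matrix(); T[:3,3]=s["eef_pos"]
        M=T@np.array(c["tool_from_camera"]); c["R"],c["t"]=M[:3,:3],M[:3,3]
    else:
        r=np.array(c["rotation"],float); c["t"]=np.array(c["xyz"],float)
        c["R"]=r.reshape(3,3) if r.size==9 else R.from_quat(r).as_matrix()
    return c
def rays(c,uv):
    p=cv2.undistortPoints(np.array(uv,float).reshape(-1,1,2),np.array(c["camera_matrix"]),np.array(c["distortion"])).reshape(-1,2)
    return np.c_[p[:,0],-p[:,1],-np.ones(len(p))]@c["R"].T
def onplane(c,uv,z):
    d=rays(c,uv); return c["t"]+d*((z-c["t"][2])/d[:,2])[:,None]
def bydepth(c,uv):
    uv=np.array(uv,int).reshape(-1,2); return c["t"]+rays(c,uv)*c["depth"][uv[:,1],uv[:,0]][:,None]
def save(c,f,crop=None,k=1):
    im=c["img"][...,::-1]
    if crop: x0,y0,x1,y1=crop; im=im[y0:y1,x0:x1]
    cv2.imwrite("pics/"+f,cv2.resize(im,None,fx=k,fy=k,interpolation=cv2.INTER_CUBIC))
E
python3 - <<'E'
from h import *
import pickle
d={n:cam(n) for n in("scene","side","wrist")}
pickle.dump(d,open("d0.pkl","wb"))
for n in d: print(n,d[n]["t"],d[n]["R"].round(2).tolist())
im=np.hstack([d["scene"]["img"],d["side"]["img"]])[...,::-1]
cv2.imwrite("pics/a.png",cv2.resize(d["scene"]["img"][...,::-1],(800,600)))
cv2.imwrite("pics/b.png",cv2.resize(d["side"]["img"][...,::-1],(800,600)))
s=ctrl.get_state();print(s)
E
```

```text
scene [-0.02549506  0.62087094  0.99196932] [[-0.81, 0.41, -0.42], [-0.59, -0.58, 0.56], [-0.01, 0.7, 0.71]]
side [0.48423738 0.78932688 0.5171346 ] [[-1.0, 0.0, -0.03], [-0.03, -0.46, 0.89], [-0.01, 0.89, 0.46]]
wrist [ 0.33119107 -0.59314914  0.3727796 ] [[0.38, 0.88, 0.28], [-0.92, 0.36, 0.12], [-0.0, -0.31, 0.95]]
{'time': 0.15, 'qpos': array([-1.32900173e+00,  2.87019677e-01,  1.57784116e+00,  1.80388809e-05,
        1.27861590e+00, -1.49981548e-01]), 'dq': array([-2.28574514e-03, -2.56471970e-03, -4.65851570e-03, -4.66197734e-05,
       -2.26209715e-03,  1.24026990e-03]), 'joint_efforts': array([ 1.31244527e-03, -4.06606615e+01, -2.93141717e+01, -8.40184634e-05,
        3.96492047e-03,  1.99472413e-05]), 'eef_pos': array([ 0.257654  , -0.62333415,  0.23022635]), 'tcp_rot': array([ 9.80875276e-01,  1.94635059e-01, -3.46050604e-05, -9.41445874e-04]), 'contact_force': array([-0.99409433, -0.07754987,  0.15468073]), 'wrist_torque': array([0.00238997, 0.01373063, 0.00517431]), 'finger_force': 0.0, 'opening': 0.9952415928013777}
```

View pics/a.png

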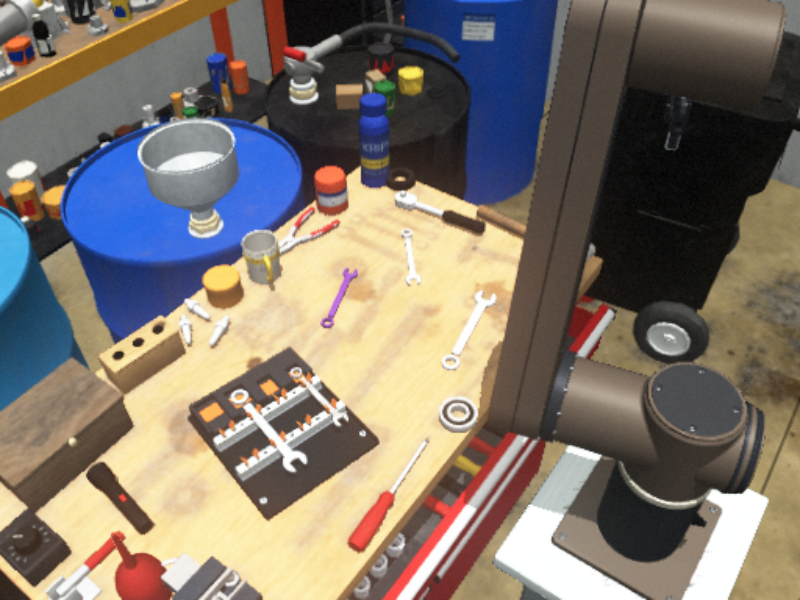

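View pics/b.png

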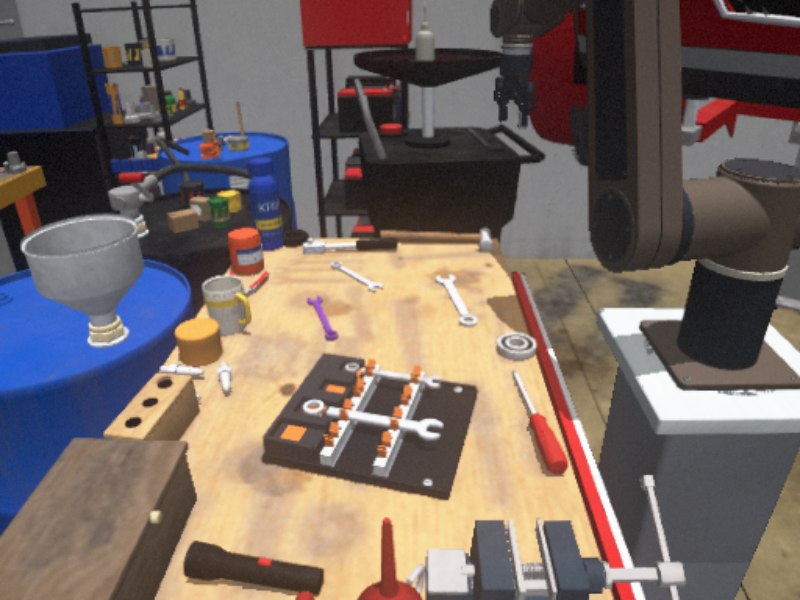

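Scene view (800×600): long spanner has its ring at (451,362) and jaw at (485,297). Short bright spanner has its ring at (407,233) and jaw at (412,282). The rack's filled slots have rings at (239,397) and (296,373). The purple look-alike is at (340,297).

```bash
cat > meas.py <<'E'
from h import *
def comp(c,seed,satmax=60,vmin=110,box=70):
    hsv=cv2.cvtColor(c["img"],cv2.COLOR_RGB2HSV)
    m=((hsv[...,1]<satmax)&(hsv[...,2]>vmin)).astype(np.uint8)
    w=np.zeros_like(m); x,y=map(int,seed); w[max(0,y-box):y+box,max(0,x-box):x+box]=1
    n,l,st,ce=cv2.connectedComponentsWithStats(m*w)
    ys,xs=np.nonzero(l); k=np.argmin((xs-x)**2+(ys-y)**2); L=l[ys[k],xs[k]]
    return np.argwhere(l==L)[:,::-1]
def spanner(c,seed,z=.006,**k):
    uv=comp(c,seed,**k); P=onplane(c,uv,z)[:,:2]
    (cx,cy),wh,a=cv2.minAreaRect((P*1000).astype(np.float32))
    d=np.linalg.svd(P-P.mean(0),full_matrices=False)[2][0]
    s=(P-P.mean(0))@d; q=(P-P.mean(0))@np.array([-d[1],d[0]])
    e0,e1=P[s<s.min()+.025],P[s>s.max()-.025]
    w=lambda m:np.ptp(q[m])*1000
    return len(uv),(round(cx,1),round(cy,1)),np.round(wh,1),d.round(3),"w-:%.0f w+:%.0f"%(w(s<s.min()+.03),w(s>s.max()-.03))
E
python3 - <<'E'
from meas import *
import pickle
d=pickle.load(open("d0.pkl","rb"));k=.64
for n,seeds in(("scene",{"s3":(467,331),"s1":(410,258)}),("side",{"s3":(457,300),"s1":(357,276)})):
    for a,s in seeds.items(): print(n,a,spanner(d[n],np.array(s)*k))
S=d["scene"]
print("ring0,jaw0,ring2,jaw2",bydepth(S,np.array([(268,418)])*k).round(3),onplane(S,np.array([(239,397),(293,460),(296,373),(342,418)])*k,.034).round(3))
print("corners",onplane(S,np.array([(190,410),(292,349),(378,437),(268,515)])*k,.008).round(3))
E
```

```text
scene s3 (382, (408.9, -187.5), array([ 40.6, 206.6]), array([ 0.185, -0.983]), 'w-:32 w+:41')
scene s1 (183, (610.3, -290.9), array([ 27.7, 169.4]), array([-0.65,  0.76]), 'w-:21 w+:28')
side s3 (266, (412.4, -188.6), array([ 40.4, 212. ]), array([ 0.189, -0.982]), 'w-:33 w+:41')
side s1 (149, (612.8, -292.1), array([ 32.9, 172. ]), array([-0.639,  0.769]), 'w-:31 w+:33')
ring0,jaw0,ring2,jaw2 [[0.566 0.176 0.018]] [[0.621 0.18  0.034]
 [0.47  0.219 0.034]
 [0.578 0.088 0.034]
 [0.458 0.115 0.034]]
corners [[0.686 0.235 0.008]
 [0.637 0.036 0.008]
 [0.402 0.097 0.008]
 [0.451 0.301 0.008]]
```

```bash
cat >> h.py <<'E'
def go(x,y,z,phi):
    s=ctrl.get_state(); M=R.from_quat(s["tcp_rot"]).as_matrix(); p=s["eef_pos"]
    d=M.T@(np.array([x,y,z])-p)*100
    ph=np.degrees(np.arctan2(M[1,0],M[0,0])); t=(ph-phi+180)%360-180
    print("t",round(s["time"],2),"pos",p.round(4),"phi",ph.round(2),"q",s["qpos"].round(2),"F",s["contact_force"].round(1),"open",round(s["opening"],3),"->d",d.round(2),"twist",t.round(1))
E
python3 -c "
from h import *
go(.411,-.188,.12,100.8)"
```

```text
t 0.15 pos [ 0.2577 -0.6233  0.2302] phi 22.45 q [-1.33  0.29  1.58  0.    1.28 -0.15] F [-1.  -0.1  0.2] open 0.995 ->d [ 30.79 -34.36  11.1 ] twist -78.4
```

```bash
python3 -m pendant '[{"dx":30.8,"dy":-34.4,"dz":11.1,"twist":-78.4},{"dx":30.8,"dy":-34.4,"dz":11.1,"twist":-78.4},{"dx":30.8,"dy":-34.4,"dz":11.1,"twist":-78.4},{"dx":30.8,"dy":-34.4,"dz":11.1,"twist":-78.4},{"dx":30.8,"dy":-34.4,"dz":11.1,"twist":-78.4},{"dx":30.8,"dy":-34.4,"dz":11.1,"twist":-78.4},{"dx":30.8,"dy":-34.4,"dz":11.1,"twist":-78.4},{"dx":30.8,"dy":-34.4,"dz":11.1,"twist":-78.4},{"dx":30.8,"dy":-34.4,"dz":11.1,"twist":-78.4},{"dx":30.8,"dy":-34.4,"dz":11.1,"twist":-78.4}]' 60
python3 - <<'E'
from h import *
go(.411,-.188,.002,100.8)
c=cam("wrist"); save(c,"w1.png")
go(.411,-.188,.002,100.8)
E
```

```text
time: 1.4
eef_pos: [0.4112, -0.1888, 0.1206]
tcp_rot: [0.637, 0.771, -0.0, 0.0]
contact_force: [-0.2, 0.5, 0.6]
opening: 0.605
finger_force: 0.0
t 1.4 pos [ 0.4112 -0.1888  0.1206] phi 100.84 q [-0.66 -0.09  2.2  -0.    1.03 -0.84] F [-0.2  0.5  0.6] open 0.605 ->d [ 1.000e-01 -1.000e-02  1.186e+01] twist 0.0
t 1.45 pos [ 0.4112 -0.1893  0.1208] phi 100.78 q [-0.66 -0.09  2.2  -0.    1.03 -0.84] F [-0.4  1.3  0.2] open 0.6 ->d [ 0.15 -0.   11.88] twist -0.0
```

View pics/w1.png

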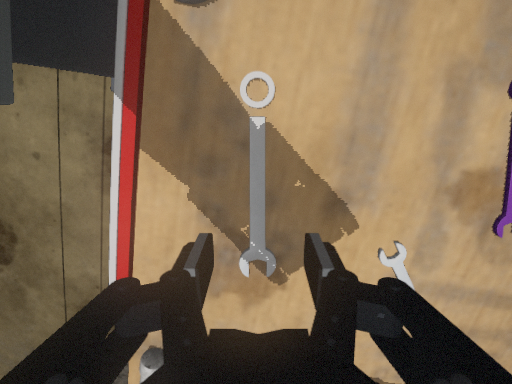

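Wrist view: the ring is at (258,89), ahead along tool x, and the jaw is at (258,262). The shank is centred between the fingers.

Run:
```python
from h import *
c=cam("wrist")
P=onplane(c,[(258,89),(258,262)],.007)[:,:2]; print(P.round(4))
# ring centre at +88; refine by jaw approx
u=P[0]-P[1]; print(np.linalg.norm(u),np.degrees(np.arctan2(u[1],u[0]))); u/=np.linalg.norm(u)
o=P[0]-.088*u; print(o); go(o[0],o[1],.002,np.degrees(np.arctan2(u[1],u[0])))
```

```text
[[ 0.3956 -0.1023]
 [ 0.428  -0.2718]]
0.17262052929364988 100.82046243669551
[ 0.41211764 -0.1886975 ]
t 1.5 pos [ 0.4112 -0.1895  0.1209] phi 100.75 q [-0.66 -0.09  2.2  -0.    1.03 -0.84] F [ 0.3  0.3 -0.6] open 0.596 ->d [ 0.08  0.1  11.89] twist -0.1
```

```bash
python3 -m pendant '[{"dx":0.1,"dy":0.1,"dz":6},{"dx":0.1,"dy":0.1,"dz":10},{"dx":0.1,"dy":0.1,"dz":11.85},{"dx":0.1,"dy":0.1,"dz":11.85}]' && python3 -m pendant '[{"dz":0},{"dz":0},{"dz":0},{"dz":0}]' 0 100
```

```text
$[0]: bad value
```

```bash
python3 -m pendant '[{"dx":0.1,"dy":0.1,"dz":6.0,"twist":0},{"dx":0.1,"dy":0.1,"dz":10.0,"twist":0},{"dx":0.1,"dy":0.1,"dz":11.85,"twist":0},{"dx":0.1,"dy":0.1,"dz":11.85,"twist":0}]' && python3 -m pendant '[{"dx":0,"dy":0,"dz":0,"twist":0},{"dx":0,"dy":0,"dz":0,"twist":0},{"dx":0,"dy":0,"dz":0,"twist":0},{"dx":0,"dy":0,"dz":0,"twist":0}]' 0 100
```

```text
time: 2.0
eef_pos: [0.4107, -0.1875, 0.0006]
tcp_rot: [0.638, 0.77, -0.0, -0.002]
contact_force: [0.8, 0.2, 0.1]
opening: 0.604
finger_force: 0.0
time: 2.5
eef_pos: [0.4128, -0.1881, 0.0036]
tcp_rot: [0.637, 0.771, -0.0, 0.001]
contact_force: [-2.0, -0.3, 5.5]
opening: 0.12
finger_force: 98.2
```

```bash
python3 -m pendant '[{"dx":0,"dy":0,"dz":-4,"twist":0},{"dx":0,"dy":0,"dz":-8,"twist":0},{"dx":0,"dy":0,"dz":-12,"twist":0},{"dx":0,"dy":0,"dz":-12,"twist":0}]'; python3 -c "
from h import *
go(.5635,.2395,.13,-15.1)"
```

```text
time: 3.0
eef_pos: [0.4142, -0.1888, 0.126]
tcp_rot: [0.637, 0.771, 0.0, 0.005]
contact_force: [0.0, -0.2, -1.7]
opening: 0.113
finger_force: 98.3
t 3.0 pos [ 0.4142 -0.1888  0.126 ] phi 100.86 q [-0.65 -0.1   2.2   0.    1.03 -0.84] F [ 0.  -0.2 -1.7] open 0.113 ->d [39.24 22.74 -0.53] twist 116.0
```

```bash
python3 -m pendant '[{"dx":4,"dy":2.3,"dz":-0.5,"twist":10},{"dx":8,"dy":4.6,"dz":-0.5,"twist":20},{"dx":12,"dy":6.9,"dz":-0.5,"twist":30},{"dx":16,"dy":9.2,"dz":-0.5,"twist":40},{"dx":20,"dy":11.5,"dz":-0.5,"twist":50},{"dx":24,"dy":13.8,"dz":-0.5,"twist":60},{"dx":28,"dy":16.1,"dz":-0.5,"twist":70},{"dx":32,"dy":18.4,"dz":-0.5,"twist":80},{"dx":36,"dy":20.7,"dz":-0.5,"twist":90},{"dx":39.2,"dy":22.7,"dz":-0.5,"twist":100}]'; python3 -c "
from h import *
go(.5635,.2395,.13,-15.1)"
```

```text
time: 4.25
eef_pos: [0.5601, 0.2421, 0.1247]
tcp_rot: [1.0, 0.005, -0.001, 0.0]
contact_force: [0.7, -0.3, -1.4]
opening: 0.114
finger_force: 98.4
t 4.25 pos [0.5601 0.2421 0.1247] phi 0.57 q [0.24 0.25 1.82 0.   1.07 1.8 ] F [ 0.7 -0.3 -1.4] open 0.114 ->d [ 0.33  0.27 -0.53] twist 15.7
```

```bash
python3 -m pendant '[{"dx":0.2,"dy":0.2,"dz":-0.5,"twist":8},{"dx":0.3,"dy":0.3,"dz":-0.5,"twist":15.7},{"dx":0.3,"dy":0.3,"dz":-0.5,"twist":15.7},{"dx":0.3,"dy":0.3,"dz":-0.5,"twist":15.7},{"dx":0.3,"dy":0.3,"dz":-0.5,"twist":15.7}]'
python3 - <<'E'
from h import *
import pickle
go(.5635,.2395,.13,-15.1)
d={n:cam(n) for n in("wrist","scene","side")}; pickle.dump(d,open("d1.pkl","wb"))
cv2.imwrite("pics/w2.png",cv2.resize(d["wrist"]["img"][...,::-1],(800,600)))
E
```

```text
time: 4.88
eef_pos: [0.5638, 0.2375, 0.1314]
tcp_rot: [0.992, -0.129, -0.0, 0.0]
contact_force: [-0.4, -0.8, -0.8]
opening: 0.115
finger_force: 98.4
t 4.88 pos [0.5638 0.2375 0.1314] phi -14.8 q [0.23 0.25 1.82 0.   1.08 2.06] F [-0.4 -0.8 -0.8] open 0.115 ->d [-0.08 -0.19  0.14] twist 0.3
```

View pics/w2.png

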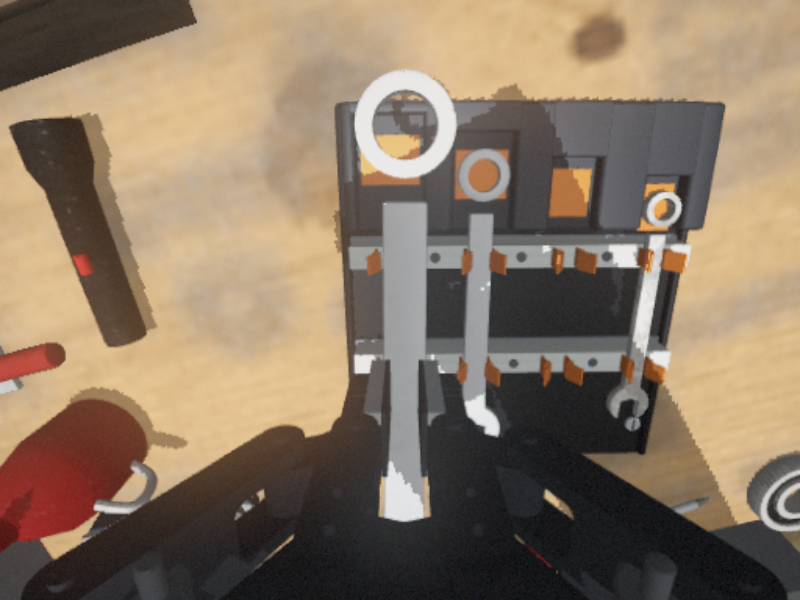

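Wrist view over the rack (800×600): far-rail screws at (435,257), (521,256) and (604,257), near-rail screws at (513,363) and (592,363). Ring 0 is at (484,175) and ring 2 at (663,209). The held long spanner has its ring at (406,124).

Run:
```python
from h import *
import pickle
from scipy.optimize import least_squares
c=pickle.load(open("d1.pkl","rb"))["wrist"]; k=.64
g=cv2.cvtColor(c["img"],cv2.COLOR_RGB2GRAY).astype(float)
def dot(p):
    u,v=(np.array(p)*k).round().astype(int); r=3
    w=g[v-r:v+r+1,u-r:u+r+1]; w=np.clip(np.median(w)-15-w,0,None); yy,xx=np.mgrid[v-r:v+r+1,u-r:u+r+1]
    return (w*xx).sum()/w.sum(),(w*yy).sum()/w.sum()
uv=[dot(p) for p in[(435,257),(521,256),(604,257),(513,363),(592,363)]]
W=onplane(c,uv,.028)[:,:2]; L=np.array([(34,50),(34,0),(34,-50),(-34,0),(-34,-50)])/1000
rg=onplane(c,np.array([(484,175),(663,209)])*k,.036)[:,:2]
print(np.array(uv).round(1).tolist(),W.round(4).tolist(),"rings",rg.round(4).tolist())
f=lambda p:(W-(p[:2]+L@R.from_euler("z",p[2]).as_matrix()[:2,:2].T)).ravel()
s=least_squares(f,[.54,.167,-.26]); p=s.x; M=R.from_euler("z",p[2]).as_matrix()[:2,:2]
print("rack",p[:2].round(4),np.degrees(p[2]).round(2),"res mm",(s.fun*1000).round(1))
print("slot3",p[:2]+M@[0,.075],"slot1",p[:2]+M@[0,-.025],"rings in rack",((rg-p[:2])@M).round(4).tolist())
# held spanner ring at z of TCP-ish
h=onplane(c,np.array([(406,124)])*k,.1314+.005)[:,:2]; t=np.array([.5638,.2375])
print("held ring rel TCP in tool-x frame",((h-t)@R.from_euler("z",-14.8,degrees=True).as_matrix()[:2,:2]).round(4))
go(*(p[:2]+M@[0,.075]),.13,np.degrees(p[2]))
```

```text
[[nan, nan], [333.0, 164.1], [387.9, 163.7], [328.1, 232.0], [378.8, 231.6]] [[nan, nan], [0.5712, 0.166], [0.5589, 0.1173], [0.5054, 0.1825], [0.4929, 0.1339]] rings [[0.6218, 0.1785], [0.5797, 0.0867]]<stdin>:9: RuntimeWarning: invalid value encountered in scalar divide
Traceback (most recent call last):
ValueError: Residuals are not finite in the initial point.
```

Run:
```python
from h import *
import pickle
from scipy.optimize import least_squares
c=pickle.load(open("d1.pkl","rb"))["wrist"]; k=.64
W=np.array([[0.5712, 0.166], [0.5589, 0.1173], [0.5054, 0.1825], [0.4929, 0.1339]]); L=np.array([(34,0),(34,-50),(-34,0),(-34,-50)])/1000
rg=np.array([[0.6218, 0.1785], [0.5797, 0.0867]])
f=lambda p:(W-(p[:2]+L@R.from_euler("z",p[2]).as_matrix()[:2,:2].T)).ravel()
s=least_squares(f,[.54,.167,-.26]); p=s.x; M=R.from_euler("z",p[2]).as_matrix()[:2,:2]
print("rack",p[:2].round(4),np.degrees(p[2]).round(2),"res mm",(s.fun*1000).round(1))
print("slot3",p[:2]+M@[0,.075],"slot1",p[:2]+M@[0,-.025],"rings in rack",((rg-p[:2])@M).round(4).tolist())
# held spanner: depth along shank + axis in tool frame
m=R.from_euler("z",-14.8,degrees=True).as_matrix()[:2,:2]; t=np.array([.5638,.2375])
for q in[(406,215),(405,300),(404,380)]: 
    b=bydepth(c,[np.array(q)*k])[0]; print("shank top",((b[:2]-t)@m).round(4),b[2].round(4))
b=bydepth(c,[np.array((365,124))*k,np.array((448,124))*k]); print("ring",((b[:,:2]-t)@m).round(4),b[:,2].round(4))
go(*(p[:2]+M@[0,.075]),.13,np.degrees(p[2]))
```

```text
rack [0.5382 0.1742] -14.17 res mm [ 0.   0.2 -0.  -0.1  0.1  0.  -0.1 -0.1]
slot3 [0.55657755 0.24688298] slot1 [0.5321   0.149925] rings in rack [[0.08, 0.0247], [0.0616, -0.0747]]
shank top [0.0624 0.0001] 0.1336
shank top [0.0334 0.0001] 0.1336
shank top [0.0036 0.0006] 0.1346
ring [[ 0.0893  0.0121]
 [ 0.0895 -0.0125]] [0.1371 0.1351]
t 5.03 pos [0.5641 0.2376 0.1318] phi -14.83 q [0.23 0.25 1.81 0.   1.08 2.06] F [-0.1  0.5 -1.4] open 0.116 ->d [-0.96 -0.71  0.18] twist -0.7
```

```bash
python3 -m pendant '[{"dx":-1.1,"dy":-0.7,"dz":0.2,"twist":-0.7},{"dx":-1.1,"dy":-0.7,"dz":3,"twist":-0.7},{"dx":-1.1,"dy":-0.7,"dz":6,"twist":-0.7},{"dx":-1.1,"dy":-0.7,"dz":7.5,"twist":-0.7},{"dx":-1.1,"dy":-0.7,"dz":7.5,"twist":-0.7},{"dx":-1.1,"dy":-0.7,"dz":7.5,"twist":-0.7}]'
python3 - <<'E'
from h import *
go(.55522,.24722,.0316,-14.17)
c=cam("wrist"); save(c,"w3.png",(160,60,460,310),2)
go(.55522,.24722,.0316,-14.17)
E
```

```text
time: 5.78
eef_pos: [0.5561, 0.2476, 0.0581]
tcp_rot: [0.992, -0.123, 0.001, -0.0]
contact_force: [0.5, 0.5, -1.4]
opening: 0.111
finger_force: 98.5
t 5.78 pos [0.5561 0.2476 0.0581] phi -14.14 q [0.25 0.34 1.86 0.   0.95 2.07] F [ 0.5  0.5 -1.4] open 0.111 ->d [-0.08  0.06  2.65] twist 0.0
t 5.83 pos [0.5564 0.2476 0.0584] phi -14.14 q [0.25 0.34 1.86 0.   0.95 2.07] F [ 0.4  0.  -1.4] open 0.115 ->d [-0.11  0.07  2.68] twist 0.0
```

View pics/w3.png

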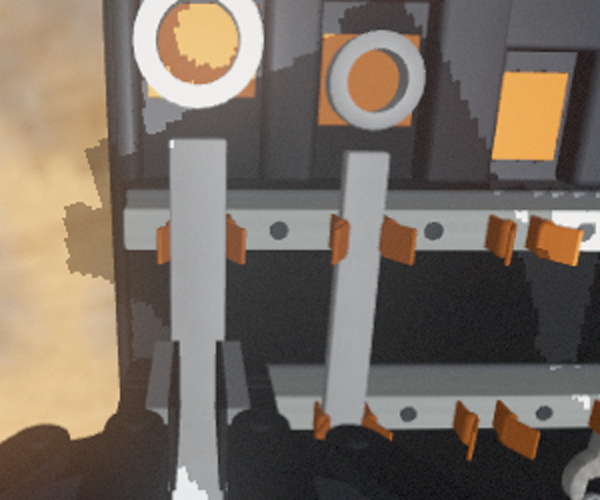

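The held spanner sits between its orange leaves: shank centre x≈198, leaf midpoint ≈201 in the crop. The ring (198,40) is over its pocket, so I press down.

```bash
python3 -m pendant '[{"dx":-0.1,"dy":0.1,"dz":0.6,"twist":0},{"dx":-0.1,"dy":0.1,"dz":1.2,"twist":0},{"dx":-0.1,"dy":0.1,"dz":1.8,"twist":0},{"dx":-0.1,"dy":0.1,"dz":2.2,"twist":0},{"dx":-0.1,"dy":0.1,"dz":2.5,"twist":0},{"dx":-0.1,"dy":0.1,"dz":2.5,"twist":0}]'; python3 -m pendant '[{"dx":0,"dy":0,"dz":0.2,"twist":0},{"dx":0,"dy":0,"dz":0.3,"twist":0},{"dx":0,"dy":0,"dz":0.3,"twist":0}]'; python3 -c "
from h import *
go(.55522,.24722,.0316,-14.17)"
```

```text
time: 6.58
eef_pos: [0.554, 0.2465, 0.0317]
tcp_rot: [0.992, -0.123, -0.0, -0.0]
contact_force: [-0.3, 0.7, 0.9]
opening: 0.113
finger_force: 99.0
time: 6.95
eef_pos: [0.5541, 0.2466, 0.0315]
tcp_rot: [0.992, -0.123, -0.001, 0.0]
contact_force: [-6.6, -2.0, 15.3]
opening: 0.117
finger_force: 101.3
t 6.95 pos [0.5541 0.2466 0.0315] phi -14.13 q [ 0.25  0.38  1.87 -0.    0.9   2.07] F [-6.6 -2.  15.3] open 0.117 ->d [ 0.1  -0.09 -0.01] twist 0.0
```

```bash
python3 -m pendant '[{"dx":0,"dy":0,"dz":0.2,"twist":0},{"dx":0,"dy":0,"dz":0.2,"twist":0},{"dx":0,"dy":0,"dz":-0.3,"twist":0}]'; python3 -m pendant '[{"dx":0,"dy":0,"dz":0,"twist":0},{"dx":0,"dy":0,"dz":0,"twist":0},{"dx":0,"dy":0,"dz":-2,"twist":0},{"dx":0,"dy":0,"dz":-6,"twist":0},{"dx":0,"dy":0,"dz":-10,"twist":0},{"dx":0,"dy":0,"dz":-10,"twist":0}]' 35
python3 - <<'E'
from h import *
import pickle
go(.6115,-.2915,.13,-49.9)
c=cam("wrist"); pickle.dump(c,open("d2.pkl","wb")); save(c,"w4.png",(160,60,512,310),2)
go(.6115,-.2915,.13,-49.9)
E
```

```text
time: 7.32
eef_pos: [0.554, 0.2465, 0.0325]
tcp_rot: [0.992, -0.123, 0.0, -0.0]
contact_force: [1.2, 1.1, -4.3]
opening: 0.118
finger_force: 98.3
time: 8.07
eef_pos: [0.5573, 0.2474, 0.138]
tcp_rot: [0.992, -0.123, 0.005, -0.002]
contact_force: [0.0, 0.7, 0.1]
opening: 0.349
finger_force: 0.0
t 8.07 pos [0.5573 0.2474 0.138 ] phi -14.15 q [ 0.25  0.23  1.82 -0.    1.08  2.07] F [0.  0.7 0.1] open 0.349 ->d [18.42 50.93  0.71] twist 35.8
t 8.12 pos [0.5557 0.2469 0.1352] phi -14.15 q [ 0.25  0.23  1.83 -0.    1.08  2.07] F [-0.1 -0.4 -0.3] open 0.352 ->d [18.57 50.85  0.47] twist 35.8
```

View pics/w4.png

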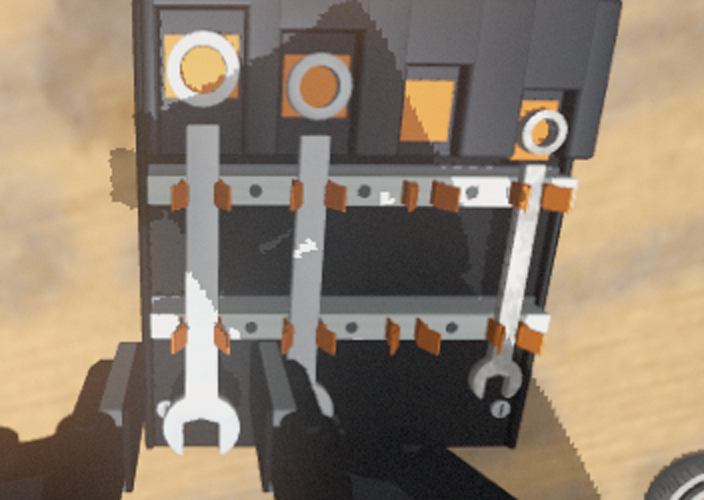

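The long spanner lies between its leaves with its ring in its pocket at (203,68) and its jaw at (201,425) in the crop. I'll check its height against spanner_0 by depth.

Run:
```python
from h import *
import pickle
c=pickle.load(open("d2.pkl","rb"))
f=lambda l:[(160+x/2,60+y/2) for x,y in l]
for n,l in(("s3",[(203,140),(203,195),(203,250),(202,330),(202,390)]),("s0",[(315,145),(313,195),(310,270),(304,335)]),("rail",[(270,205),(270,327)])):
    print(n,bydepth(c,f(l))[:,2].round(4))
```

```text
s3 [0.0347 0.0337 0.0347 0.0346 0.0338]
s0 [0.0345 0.0346 0.0345 0.0346]
rail [0.0278 0.0266]
```

```bash
python3 -m pendant '[{"dx":18.5,"dy":50.9,"dz":0.5,"twist":35.8},{"dx":18.5,"dy":50.9,"dz":0.5,"twist":35.8},{"dx":18.5,"dy":50.9,"dz":0.5,"twist":35.8},{"dx":18.5,"dy":50.9,"dz":0.5,"twist":35.8},{"dx":18.5,"dy":50.9,"dz":0.5,"twist":35.8},{"dx":18.5,"dy":50.9,"dz":0.5,"twist":35.8},{"dx":18.5,"dy":50.9,"dz":0.5,"twist":35.8},{"dx":18.5,"dy":50.9,"dz":0.5,"twist":35.8},{"dx":18.5,"dy":50.9,"dz":0.5,"twist":35.8},{"dx":18.5,"dy":50.9,"dz":0.5,"twist":35.8}]' 45
python3 - <<'E'
from h import *
import pickle
go(.6115,-.2915,.002,-49.9)
c=cam("wrist"); pickle.dump(c,open("d3.pkl","wb")); save(c,"w5.png")
E
```

```text
time: 9.38
eef_pos: [0.6079, -0.2951, 0.1252]
tcp_rot: [0.906, -0.424, -0.001, -0.0]
contact_force: [-0.3, 0.2, -0.8]
opening: 0.453
finger_force: 0.0
t 9.38 pos [ 0.6079 -0.2951  0.1252] phi -50.19 q [-0.6   0.39  1.65 -0.    1.11  1.85] F [-0.3  0.2 -0.8] open 0.453 ->d [-0.02 -0.52 12.32] twist -0.3
```

View pics/w5.png

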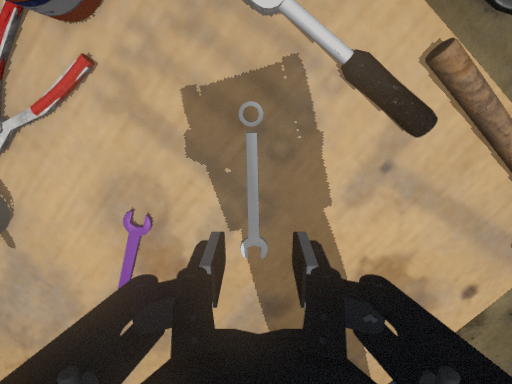

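The short spanner's ring is at (251,113) and its jaw at about (254,243), pointing ahead along the tool as wanted. The purple look-alike is well clear.

Run:
```python
from h import *
import pickle
c=pickle.load(open("d3.pkl","rb"))
P=onplane(c,[(251,113)],.007)[:,:2]; Q=onplane(c,[(252,150),(253,215)],.006)[:,:2]
print(P.round(4),Q.round(4)); u=P[0]-Q[1]; a=np.degrees(np.arctan2(u[1],u[0])); u/=np.linalg.norm(u); o=P[0]-.07*u; print(o,a)
go(*o,.002,a)
```

```text
[[ 0.6576 -0.3432]] [[ 0.6354 -0.3176]
 [ 0.5924 -0.2669]]
[ 0.61212855 -0.28997295] -49.439763545079934
t 9.43 pos [ 0.6079 -0.293   0.1251] phi -50.09 q [-0.6   0.38  1.65  0.    1.11  1.85] F [-0.2  0.4  0.7] open 0.447 ->d [ 0.07 -0.53 12.31] twist -0.7
```

```bash
python3 -m pendant '[{"dx":0.1,"dy":-0.5,"dz":4,"twist":-0.7},{"dx":0.1,"dy":-0.5,"dz":8,"twist":-0.7},{"dx":0.1,"dy":-0.5,"dz":8.3,"twist":-0.7},{"dx":0.1,"dy":-0.5,"dz":8.3,"twist":-0.7}]'; python3 -c "
from h import *
go(.6121,-.29,.002,-49.5)"
```

```text
time: 9.93
eef_pos: [0.6138, -0.2889, 0.0444]
tcp_rot: [0.909, -0.416, 0.0, -0.0]
contact_force: [-0.9, -0.5, 0.4]
opening: 0.452
finger_force: 0.0
t 9.93 pos [ 0.6138 -0.2889  0.0444] phi -49.18 q [-0.59  0.49  1.68  0.    0.98  1.84] F [-0.9 -0.5  0.4] open 0.452 ->d [-0.02  0.2   4.24] twist 0.3
```

```bash
python3 -m pendant '[{"dx":0,"dy":0.2,"dz":3,"twist":0.3},{"dx":0,"dy":0.2,"dz":4.15,"twist":0.3},{"dx":0,"dy":0.2,"dz":4.15,"twist":0.3},{"dx":0,"dy":0.2,"dz":4.15,"twist":0.3}]' && python3 -m pendant '[{"dx":0,"dy":0,"dz":0,"twist":0},{"dx":0,"dy":0,"dz":0,"twist":0},{"dx":0,"dy":0,"dz":0,"twist":0},{"dx":0,"dy":0,"dz":0,"twist":0}]' 0 100 && python3 -m pendant '[{"dx":0,"dy":0,"dz":-4,"twist":0},{"dx":0,"dy":0,"dz":-8,"twist":0},{"dx":0,"dy":0,"dz":-12.5,"twist":0},{"dx":0,"dy":0,"dz":-12.5,"twist":0}]';  python3 -c "
from h import *
go(.5321,.1499,.13,-14.17)"
```

```text
time: 10.42
eef_pos: [0.6129, -0.2916, 0.004]
tcp_rot: [0.908, -0.419, 0.001, 0.0]
contact_force: [0.2, 0.6, 0.6]
opening: 0.449
finger_force: 0.0
time: 10.92
eef_pos: [0.6126, -0.2915, 0.0037]
tcp_rot: [0.908, -0.419, 0.001, 0.0]
contact_force: [-1.2, 0.6, 5.7]
opening: 0.068
finger_force: 98.6
time: 11.42
eef_pos: [0.6144, -0.2928, 0.1324]
tcp_rot: [0.908, -0.419, 0.005, 0.001]
contact_force: [-0.5, -0.9, -0.8]
opening: 0.066
finger_force: 98.4
t 11.43 pos [ 0.6144 -0.2928  0.1324] phi -49.55 q [-0.59  0.38  1.64  0.    1.11  1.84] F [-0.5 -0.9 -0.8] open 0.066 ->d [-39.03 -22.45  -0.06] twist -35.4
```

```bash
python3 -m pendant '[{"dx":-4.3,"dy":-2.5,"dz":0,"twist":-4},{"dx":-8.6,"dy":-5,"dz":0,"twist":-8},{"dx":-13,"dy":-7.5,"dz":0,"twist":-12},{"dx":-17.3,"dy":-10,"dz":0,"twist":-16},{"dx":-21.7,"dy":-12.5,"dz":0,"twist":-20},{"dx":-26,"dy":-15,"dz":0,"twist":-24},{"dx":-30.4,"dy":-17.5,"dz":0,"twist":-28},{"dx":-34.7,"dy":-20,"dz":0,"twist":-32},{"dx":-39,"dy":-22.4,"dz":0,"twist":-35.4},{"dx":-39,"dy":-22.4,"dz":0,"twist":-35.4}]'; python3 -m pendant '[{"dx":0,"dy":0,"dz":0,"twist":0},{"dx":0,"dy":0,"dz":0,"twist":0}]'
python3 - <<'E'
from h import *
import pickle
go(.5321,.1499,.13,-14.17)
c=cam("wrist"); pickle.dump(c,open("d4.pkl","wb")); save(c,"w6.png",(100,20,512,310),1.9)
E
```

```text
time: 12.68
eef_pos: [0.5271, 0.1536, 0.1251]
tcp_rot: [0.993, -0.121, -0.002, 0.0]
contact_force: [-0.3, 0.9, -1.7]
opening: 0.071
finger_force: 98.5
time: 12.92
eef_pos: [0.5294, 0.1498, 0.1266]
tcp_rot: [0.992, -0.124, -0.0, 0.0]
contact_force: [1.3, -0.1, -1.9]
opening: 0.071
finger_force: 98.5
t 12.93 pos [0.5294 0.1498 0.1266] phi -14.26 q [ 0.09  0.13  1.97 -0.    1.05  1.91] F [ 1.3 -0.1 -1.9] open 0.071 ->d [ 0.26 -0.08 -0.34] twist -0.1
```

View pics/w6.png

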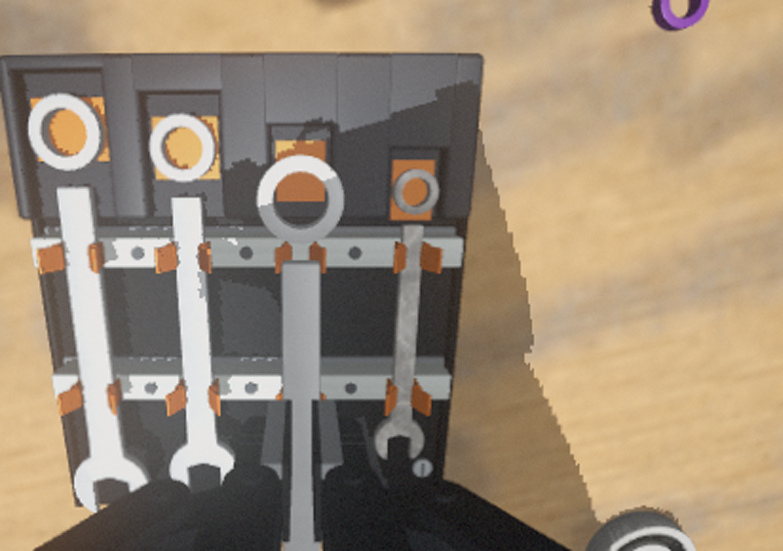

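Over slot 1 (crop pixels): far screws at (138,253), (246,253) and (355,253), near screws at (150,388), (251,388) and (351,388). The held ring is at (300,198), lined up with its pocket, and both leaf pairs straddle the shank line.

Run:
```python
from h import *
import pickle
from scipy.optimize import least_squares
c=pickle.load(open("d4.pkl","rb")); px=lambda l:np.array(l)/1.9+[100,20]
W=onplane(c,px([(138,253),(246,253),(355,253),(150,388),(251,388),(351,388)]),.028)[:,:2]
L=np.array([(34,50),(34,0),(34,-50),(-34,50),(-34,0),(-34,-50)])/1000
f=lambda p:(W-(p[:2]+L@R.from_euler("z",p[2]).as_matrix()[:2,:2].T)).ravel()
s=least_squares(f,[.54,.167,-.26]); p=s.x; M=R.from_euler("z",p[2]).as_matrix()[:2,:2]; sl=p[:2]+M@[0,-.025]
print("rack",p[:2].round(4),np.degrees(p[2]).round(2),"res",(s.fun*1000).round(1),"slot1",sl)
m=R.from_euler("z",-14.26,degrees=True).as_matrix()[:2,:2]; t=np.array([.5294,.1498])
b=bydepth(c,px([(302,275),(302,320),(302,380)])); print("shank",((b[:,:2]-t)@m).round(4).tolist(),b[:,2].round(4))
h=onplane(c,px([(300,198)]),.1266+.004)[:,:2]; r=((h-t)@m)[0]; print("ring rel",r)
off=r-[.07,0]; g=sl-M@[off[0],0]; print(g); go(*g,.0316,np.degrees(p[2]))
```

```text
rack [0.5377 0.1739] -14.2 res [ 0.  -0.  -0.   0.1 -0.1 -0.   0.1  0.4 -0.  -0.2 -0.  -0.2] slot1 [0.53153196 0.14962258]
shank [[0.0484, 0.0006], [0.036, 0.0006], [0.0171, 0.0006]] [0.1282 0.13   0.1287]
ring rel [0.06871554 0.00068389]
[0.53277715 0.1493074 ]
t 12.97 pos [0.5295 0.1498 0.1268] phi -14.27 q [ 0.09  0.13  1.97 -0.    1.05  1.91] F [ 0.6  0.5 -0.2] open 0.066 ->d [ 0.33 -0.04  9.52] twist -0.1
```

```bash
python3 -m pendant '[{"dx":0.3,"dy":0,"dz":3,"twist":0},{"dx":0.3,"dy":0,"dz":6,"twist":0},{"dx":0.3,"dy":0,"dz":6.9,"twist":0},{"dx":0.3,"dy":0,"dz":6.9,"twist":0},{"dx":0.3,"dy":0,"dz":6.9,"twist":0}]'; python3 -c "
from h import *
go(.5328,.1489,.0316,-14.2)"
```

```text
time: 13.6
eef_pos: [0.5335, 0.1501, 0.0597]
tcp_rot: [0.992, -0.123, 0.001, -0.0]
contact_force: [0.3, 0.2, -0.9]
opening: 0.067
finger_force: 98.5
t 13.6 pos [0.5335 0.1501 0.0597] phi -14.17 q [ 0.09  0.23  1.99 -0.    0.92  1.91] F [ 0.3  0.2 -0.9] open 0.067 ->d [-0.04  0.14  2.81] twist 0.0
```

```bash
python3 -m pendant '[{"dx":0,"dy":0.1,"dz":0.6,"twist":0},{"dx":0,"dy":0.1,"dz":1.2,"twist":0},{"dx":0,"dy":0.1,"dz":1.8,"twist":0},{"dx":0,"dy":0.1,"dz":2.4,"twist":0},{"dx":0,"dy":0.1,"dz":2.7,"twist":0},{"dx":0,"dy":0.1,"dz":2.7,"twist":0}]'; python3 -m pendant '[{"dx":0,"dy":0,"dz":0.2,"twist":0},{"dx":0,"dy":0,"dz":0.4,"twist":0},{"dx":0,"dy":0,"dz":0.4,"twist":0}]'; python3 -c "
from h import *
go(.5328,.1489,.0316,-14.2)"
```

```text
time: 14.35
eef_pos: [0.5319, 0.1493, 0.0317]
tcp_rot: [0.992, -0.123, -0.001, 0.0]
contact_force: [-2.8, -0.4, 5.5]
opening: 0.067
finger_force: 99.7
time: 14.72
eef_pos: [0.532, 0.1493, 0.0315]
tcp_rot: [0.992, -0.123, -0.002, 0.001]
contact_force: [-11.9, -1.8, 26.9]
opening: 0.07
finger_force: 103.3
t 14.72 pos [0.532  0.1493 0.0315] phi -14.1 q [ 0.09  0.28  2.   -0.    0.87  1.91] F [-11.9  -1.8  26.9] open 0.07 ->d [ 0.09  0.02 -0.01] twist 0.1
```

Bottomed at the same height as the first spanner. Next: unload, release, rise, and check all views.

```bash
python3 -m pendant '[{"dx":0,"dy":0,"dz":-0.4,"twist":0},{"dx":0,"dy":0,"dz":-0.4,"twist":0}]'; python3 -m pendant '[{"dx":0,"dy":0,"dz":0,"twist":0},{"dx":0,"dy":0,"dz":0,"twist":0},{"dx":0,"dy":0,"dz":-2,"twist":0},{"dx":0,"dy":0,"dz":-6,"twist":0},{"dx":0,"dy":0,"dz":-10,"twist":0},{"dx":0,"dy":0,"dz":-10,"twist":0},{"dx":0,"dy":0,"dz":-10,"twist":0}]' 30
python3 - <<'E'
from h import *
import pickle
go(.5328,.1489,.13,-14.2)
c=cam("wrist"); pickle.dump(c,open("d5.pkl","wb")); save(c,"w7.png",(100,20,512,310),1.9)
E
```

```text
time: 14.98
eef_pos: [0.5322, 0.1494, 0.0317]
tcp_rot: [0.992, -0.123, 0.0, -0.0]
contact_force: [-1.5, 0.2, 5.2]
opening: 0.066
finger_force: 99.7
time: 15.85
eef_pos: [0.5313, 0.1492, 0.1303]
tcp_rot: [0.992, -0.123, -0.001, 0.0]
contact_force: [-0.3, 0.3, -0.2]
opening: 0.301
finger_force: 0.0
t 15.85 pos [0.5313 0.1492 0.1303] phi -14.15 q [0.09 0.12 1.96 0.   1.06 1.91] F [-0.3  0.3 -0.2] open 0.301 ->d [ 0.15 -0.    0.03] twist 0.0
```

View pics/w7.png

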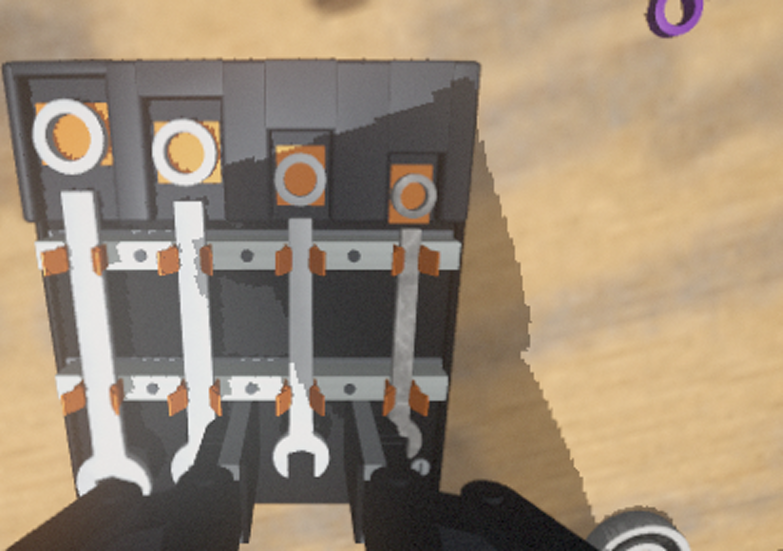

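All four spanners lie in their slots, with rings in pockets at (69,137), (185,152), (300,179) and (413,195). I'll check heights and positions, then hand in.

Run:
```python
from h import *
import pickle
c=pickle.load(open("d5.pkl","rb")); px=lambda l:np.array(l)/1.9+[100,20]
M=R.from_euler("z",-14.2,degrees=True).as_matrix()[:2,:2]; p=np.array([.5380,.1741])
for n,l in(("s3",[(79,215),(85,257),(92,320),(98,390)]),("s0",[(188,215),(191,257),(198,390)]),("s1",[(301,235),(301,258),(300,320),(300,395)]),("s2",[(410,245),(407,320),(404,380)])):
    print(n,bydepth(c,px(l))[:,2].round(4))
r=onplane(c,px([(69,137),(185,152),(300,179),(413,195)]),.036)[:,:2]; print("rings in rack mm",((r-p)@M*1000).round(1).tolist())
```

```text
s3 [0.0335 0.0344 0.034  0.0333]
s0 [0.034  0.0342 0.0338]
s1 [0.0351 0.035  0.0349 0.0334]
s2 [0.0345 0.0339 0.0342]
rings in rack mm [[86.5, 73.6], [80.1, 24.2], [68.8, -25.0], [62.2, -74.5]]
```

Run:
```python
from h import *
cs=[cam("wrist") for _ in range(6)]; px=lambda l:np.array(l)/1.9+[100,20]
for n,a,b in(("s3",(79,215),(98,390)),("s0",(188,215),(197,370)),("s1",(301,228),(300,410)),("s2",(410,245),(404,385))):
    for lo,hi in((0,.35),(.35,.7),(.7,1)):
        q=px([np.array(a)+(np.array(b)-a)*t for t in np.linspace(lo,hi,15)])
        z=np.concatenate([bydepth(c,q+[d,0])[:,2] for c in cs for d in(-1,0,1)]); print(n,lo,np.median(z).round(5),(z.std()/np.sqrt(270)).round(5))
```

```text
s3 0 0.03408 0.00124
s3 0.35 0.03408 4e-05
s3 0.7 0.0341 4e-05
s0 0 0.03425 4e-05
s0 0.35 0.0342 0.00088
s0 0.7 0.03408 4e-05
s1 0 0.03427 0.00124
s1 0.35 0.03424 0.00124
s1 0.7 0.03411 4e-05
s2 0 0.03429 4e-05
s2 0.35 0.03426 4e-05
s2 0.7 0.03426 0.00124
```

All four lie at 34 mm along their whole length, so both spanners are home.

```bash
python3 -c "
from plant import ctrl
print(ctrl.sign_off())"
```

```text
the job is handed in; nothing more can be done
None
```

Both loose spanners are pressed home in their own slots, ring ends in their pockets; depth readings put them level with the two already there, and I handed the job in after about 16 s of the 54 s allowed.

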